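# Fit the knob to a gas valve on the test jig and hold it pressed in

## Robot

A 6-joint arm with a two-finger parallel gripper is mounted at the origin on the work surface. World frame = base frame: x ahead of the robot, y to its left, z up, the work surface at z = 0. Lengths are in m, angles in rad, forces in N, time in s.
With the tool pointing down it reaches from about 0.35 to 0.775 m from the base axis. Payload 5.5 kg.
Tool frame: the origin (TCP) lies on the mounting face of the last link; the fingertips stand 173 mm ahead of it and the grasp point (between the pads) lies 155 mm ahead of it; z points along the fingers, y is the direction in which the jaws open and shut (so a half turn about z gives the same grasp; the last joint's range is limited). The gripper opens to 85 mm and grips with 20 to 120 N. Pads are 22 mm wide; open, the fingers measure 114 mm over their backs; the gripper's body (76 mm by 85 mm) begins 54 mm behind the grasp point. The pads swing forward as they close: fully open they stand 13 mm farther back than shut.
Start: joints at [1.184, 0.313, 0.046, 1.304, 0, 1.431], TCP at [0.14, 0.558, 0.405] pointing down, gripper open.
Joint ranges: [-2.76, 2.76], [-0.86, 1.69], [-1.03, 1.26], [-2.2, 2.34], [-1.47, 1.5], [-3.14, 3.14]. Speed limits (rad/s): [2.57, 2.57, 3.14, 3.14, 3.14, 3.14].

## Interface

Orientations are given as a unit quaternion [w, x, y, z].
In Python, from workcell import * gives the robot as it stands. The module is installed in compiled form; this text tells all that it offers.
- The arm moves only by the shell command python3 -m crank 'ROWS' [FORCE]. ROWS is JSON, a list of rows, each a list of 7 numbers: the shift along the tool's x, y, z in mm, then the turn, a rotation vector about the tool's x, y, z in degrees, then the opening, from 0 (shut) to 1 (fully open). A call has exactly 8 rows; each row shifts and turns the commanded pose from where the row before left it, along the tool's axes as they then stand; what a row does not reach is not made up. A row lasts 1/8 s, in which the tool goes at most 62.5 mm and 10.7 degrees, less where a joint would pass 70% of its speed; a pose out of reach is approached as far as the arm can. A call with a gripper value outside its range is refused whole. The fingers move at their own pace and stop on an object; FORCE is the grip in N (left out, the last holds). Time passes only in rows, so rows that do not move let the fingers close, or fill a call up. It gives the time, the measured TCP pose, the force and the opening at its end, in the units of the state.
- get_state(): the state, without advancing time (a new reading comes with each control period).
- read_camera(name): name is "scene" or "top" or "wrist"; returns the picture (420x560x3 uint8, blue, green, red); there is no depth.
- calibration(name): a dict with "fx", "fy", "cx", "cy" (pixels), "extrinsics" (4x4, takes a point from world to camera coordinates). Camera axes: x right, y down, z forward; pixel columns grow to the right and rows downward; lengths in m; the calibration is good to about 2 mm. A picture is of the moment at which its call begins: read the wrist's pose just before it. calibration takes no time and is no camera call; for the wrist camera it gives the pose at the moment of the call.
- hand_in(): hands the job in, once; it reports no verdict.
The state is a dict: "clock": time; "joint_pos": joint angles; "qvel": joint speeds; "tau": joint torques, N m; "tcp_pos": TCP position; "orientation": TCP orientation; "wrist_force": force on the tool from outside, world axes, zero at the start; "ft_torque": the same for the moment, N m; "finger_gap": finger opening in m.
Only numpy, scipy, OpenCV 4.12 (cv2) and the standard library are available. Lean on these libraries where they do the work, as an engineer would, in place of code of your own. Each camera call takes 0.05 s, during which the arm holds its last target.

## Task

Slide the loose gas valve snugly and squarely against both stops of the test jig (far and left). Then pick up the black bar-grip knob, turn its pointer to the direction of the tongue on the D-shaped spindle and push it fully home, with the valve still against its stops. Finish while holding the knob with the sprung spindle pressed right in: do not let go, and leave the other things on the bench where they are.

Things in the scene. Friction and masses are not known exactly. Their poses are not given: they have to be found in the camera images.
- jig: Fixed dark steel plate, 200 (x) x 170 (y) x 10 mm. Origin: centre of its underside, on the bench. Two bright steel stops rise to 28 mm above the bench: the far stop's inner face is the plane x = +55 mm of the jig's frame (y -70 to +60), the left stop's is y = +45 mm (x -80 to +50). With the valve against both, its origin is at jig x = y = +10 mm, axes parallel to the jig's.
- valve: Loose aluminium block, about 0.75 kg, 90 (x) x 70 (y) x 48 mm high, lying on the jig plate, sliding on it. Origin: centre of its underside (10 mm above the bench). On top a round boss, 44 mm diameter, 8 mm high; the spindle is on the vertical axis through the origin. A brass stub, 16 mm diameter, sticks 26 mm out of its +x face, axis 36 mm above the origin: it passes over the far stop.
- spindle_top (a point): On the axis, at the top end of the upright brass spindle, 84 mm above the valve's origin when out. Spindle: 16 mm diameter with one flat 4 mm from the axis (D shape), facing the point's +x; top 2.5 mm chamfered by 2 mm. A brass tongue 7 mm wide, 3 mm thick, its top 17 mm below the spindle's top, reaches 34 mm from the axis, also to +x: it shows the flat's direction from above.
- spindle (a joint): How far the spindle is pressed down into the valve: 0 = out, 0.006 m = right in, on its end stop. A spring pushes it out: 4 N to start it moving, 10 N right in. It comes back up when released.
- spindle_turn (a joint): Angle of the spindle about the vertical relative to the valve, in rad: 0 = flat and tongue towards the valve's +x, growing counter-clockwise from above, ends at +-0.7. It turns stiffly (about 0.06 N m) and stays where it is unless forced.
- knob: Loose black plastic knob, 60 g, bore down. Origin: centre of its underside. Round skirt 56 mm diameter, 0 to 18 mm height; bar grip 52 mm long (x), 14 mm thick (y), 18 to 45 mm height; pointer nose on the +x side to 39 mm from the axis. D-shaped blind bore from below, 14 mm deep, 17.6 mm diameter, flat at +x 4.8 mm from the axis. Fully home, its origin is 14 mm below spindle_top.
- round_knob: Bystander: round black knob without a bar grip, 52 mm diameter, 24 mm high, loose on the bench. Origin: centre of its underside. Not to be used.
- bearing: Bystander: loose steel bearing ring lying flat, 52 mm outside, 25 mm inside diameter, 15 mm high. Origin: centre of its underside.
- wrench: Bystander: loose steel wrench 170 mm long, lying on the left of the jig. Origin: about the middle of its length; x along it.
- screwdriver: Bystander: loose screwdriver lying at the back right. Origin: about the middle of its length; x along it.
- spray_can: Bystander: spray can standing behind the jig, 58 mm diameter, 160 mm high. Origin: centre of its underside.
- grease_jar: Bystander: white jar, 68 mm diameter, 65 mm high, on the left. Origin: centre of its underside.
Not all that is in view belongs to the job. Leave any purple or red look-alike of the valve alone. Leave any orange look-alike of the knob alone.

How it is judged:
By the outcome, as a careful person would: the job done as asked, in the order asked, and still so for the second after the job is handed in, while the arm keeps its last pose, push and grip.
It also fails if it takes over 58 s, if anything falls off the work surface, if the arm or the gripper's body presses on something with over 40 N, if the wrist force passes 120 N, or if a joint passes its speed limit or range.

## Working session

There is one attempt and no reset: what is moved stays moved. The work goes in short steps, Python scripts to look and compute and a shell command to move; the robot and the scene stay as the last step left them, time stands still between calls to the robot, and variables do not carry over. Pictures are saved under pics/ and viewed, and the job is handed in when it is done.

```bash
mkdir -p pics
cat > h.py <<'E'
from workcell import *
import numpy as np, cv2
def shot(cam,name):
    c=calibration(cam); im=read_camera(cam); cv2.imwrite(f'pics/{name}.png',im); np.savez(f'pics/{name}.npz',K=[c['fx'],c['fy'],c['cx'],c['cy']],E=c['extrinsics']); return im
def load(name):
    d=np.load(f'pics/{name}.npz'); return d['K'],d['E']
def ray(name,u,v):
    K,E=load(name); R=E[:3,:3]; t=E[:3,3]
    d=R.T@np.array([(u-K[2])/K[0],(v-K[3])/K[1],1]); return -R.T@t,d
def onz(name,u,v,z):
    o,d=ray(name,u,v); return o+d*(z-o[2])/d[2]
def proj(name,p):
    K,E=load(name); q=E[:3,:3]@np.array(p)+E[:3,3]; return K[0]*q[0]/q[2]+K[2],K[1]*q[1]/q[2]+K[3]
E
python3 - <<'E'
from h import *
for c in('scene','top','wrist'): shot(c,c+'0'); print(load(c+'0'))
print(get_state())
E
```

```text
(array([498.3854281 , 498.3854281 , 278.44346052, 210.62054926]), array([[ 3.02422308e-01,  9.53173884e-01, -5.42396749e-04,
        -1.98243711e-01],
       [ 7.48997075e-01, -2.37993110e-01, -6.18354802e-01,
        -3.49581474e-01],
       [-5.89528735e-01,  1.86598032e-01, -7.85898877e-01,
         1.54508120e+00],
       [ 0.00000000e+00,  0.00000000e+00,  0.00000000e+00,
         1.00000000e+00]]))
(array([386.36370783, 386.36370783, 274.72237417, 213.42246155]), array([[-0.0280575 , -0.99960159,  0.00307323,  0.0389934 ],
       [-0.9943708 ,  0.02759616, -0.10229936,  0.52679026],
       [ 0.10217379, -0.00592619, -0.99474891,  0.8703158 ],
       [ 0.        ,  0.        ,  0.        ,  1.        ]]))
(array([314.13876451, 314.13876451, 284.0202965 , 211.87026337]), array([[ 0.24548152,  0.9693996 , -0.00179937, -0.57354973],
       [ 0.92743659, -0.23431417,  0.29147598, -0.03617467],
       [ 0.28213508, -0.07322077, -0.95657646,  0.37952055],
       [ 0.        ,  0.        ,  0.        ,  1.        ]]))
{'clock': 0.15, 'joint_pos': array([ 1.18437395e+00,  3.13879241e-01,  4.52442670e-02,  1.30360577e+00,
       -1.92693749e-05,  1.43118461e+00]), 'qvel': array([-4.76559763e-04, -2.12780993e-03,  1.68767678e-03,  1.25281824e-03,
       -5.93860591e-05, -1.06750740e-03]), 'tau': array([ 1.22170823e-03, -4.81065738e+01,  2.98814875e+01,  1.38561809e-02,
       -1.67324069e-04, -1.04717675e-06]), 'tcp_pos': array([0.14044646, 0.55744435, 0.40398609]), 'orientation': array([-1.78467345e-04,  1.23092304e-01,  9.92394963e-01, -6.99876981e-04]), 'wrist_force': array([-0.02582179, -0.39906143, -0.3741898 ]), 'ft_torque': array([ 0.06661679,  0.01496735, -0.00563789]), 'finger_gap': 0.08529864229882121}
```

View pics/top0.png

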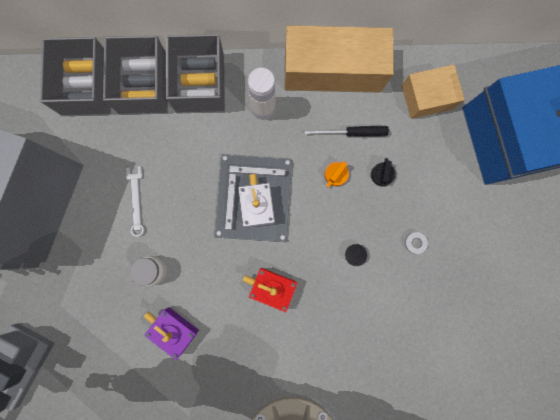

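View pics/scene0.png

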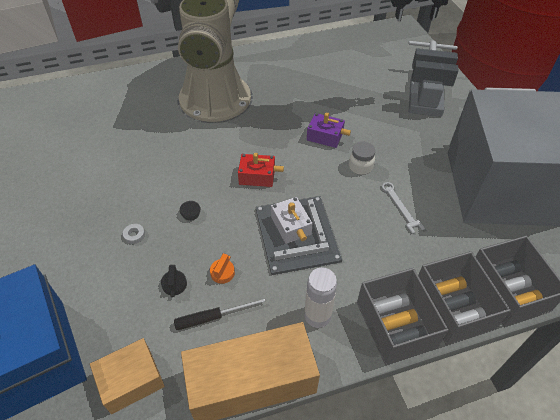

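View pics/wrist0.png

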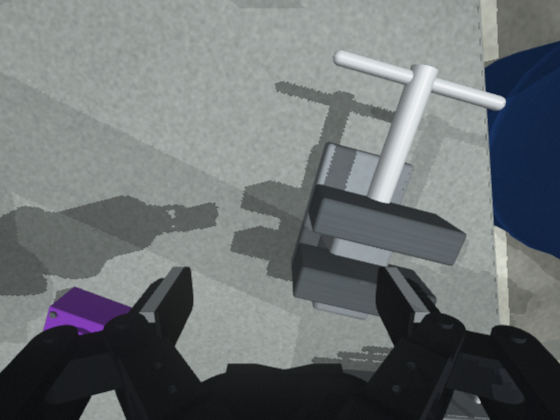

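The top view shows the jig at about (255,198), the silver valve at (257,205), the black bar knob at (382,173), its orange look-alike at (337,174), and the red and purple look-alikes below. I'll zoom in on these.

Run:
```python
import cv2,numpy as np
im=cv2.imread('pics/top0.png')
a=cv2.resize(im[145:250,205:305],None,fx=5.5,fy=5.5,interpolation=cv2.INTER_CUBIC); cv2.imwrite('pics/z1.png',a)
a=cv2.resize(im[145:205,310:410],None,fx=8,fy=8,interpolation=cv2.INTER_CUBIC); cv2.imwrite('pics/z2.png',np.clip(a.astype(float)*1.8,0,255).astype('uint8'))
```

```text
(no output)
```

View pics/z1.png

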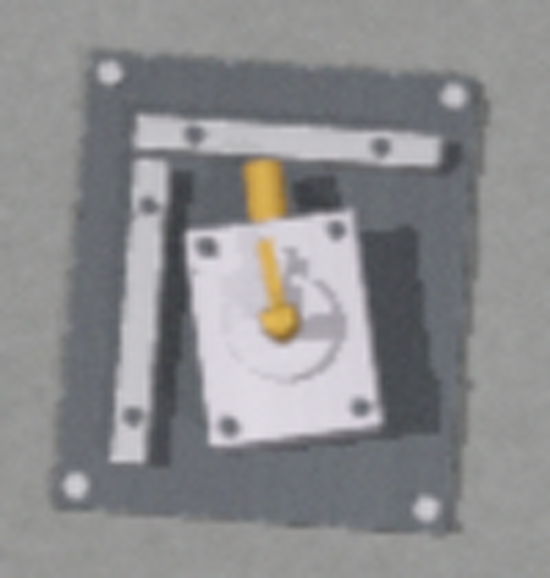

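View pics/z2.png

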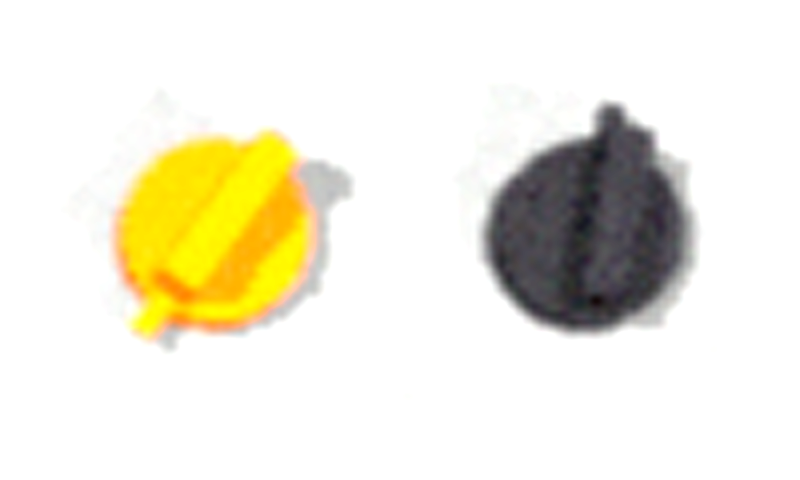

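Run:
```python
from h import *
np.set_printoptions(precision=4,suppress=True)
def Z(u,v,z,s=5.5,o=(205,145)): return onz('top0',(u+.5)/s-.5+o[0],(v+.5)/s-.5+o[1],z)[:2]
def ang(a,b): d=b-a; return np.degrees(np.arctan2(d[1],d[0]))
def quad(n,P,z):
    P=[Z(*p,z) for p in P]; TL,TR,BR,BL=P
    print(n,'c',np.mean(P,0),'yaw',ang(BL,TL),ang(BR,TR),ang(TR,TL)-90,ang(BR,BL)-90,'size',np.linalg.norm(TL-BL),np.linalg.norm(TL-TR),np.linalg.norm(TR-BR))
quad('jig',[(90,52),(484,78),(460,532),(52,508)],.010)
quad('jigscrew',[(109,72),(453,96),(427,509),(76,486)],.010)
quad('valve',[(186,231),(354,210),(383,423),(210,446)],.058)
quad('stopF',[(136,115),(441,137),(441,165),(134,147)],.028)
quad('stopL',[(134,158),(168,160),(145,462),(108,462)],.028)
print('boss',Z(284,328,.066)); sp=Z(280,318,.094);print('sp',sp)
t=Z(264,240,.077); b=Z(284,328,.066);print('tongue ang',ang(b,t),np.linalg.norm(t-b))
K=lambda u,v,z:Z(u,v,z,8,(310,145))
print('knob skirt',K(587,235,.012)); 
g1=K(640,130,.045);g2=K(600,285,.045);print('grip',(g1+g2)/2,ang(g2,g1),np.linalg.norm(g1-g2)); print('nose',K(612,108,.02))
s=get_state();print(s['tcp_pos'])
```

```text
jig c [0.5692 0.0724] yaw -5.458955810155431 -4.844900923873312 -5.4161632389154875 -4.962075547159699 size 0.1995216322323044 0.17252414281171682 0.1981472482874323
jigscrew c [0.5699 0.0746] yaw -5.313346531009305 -5.327345529338434 -5.633749502840828 -5.34602476060158 size 0.18113341256566365 0.1505320244283708 0.18037746256378842
valve c [0.5468 0.0657] yaw 5.22578794355368 6.129206505347308 5.646209881370709 6.0027555820679765 size 0.0890368438338177 0.06948224724265632 0.08859649515051887
stopF c [0.6306 0.0631] yaw -4.432334010073148 -1.7602765633325599 -5.766113565937317 -4.980311362667479 size 0.013910524384938894 0.13057787186182043 0.01213825434296557
stopL c [0.5599 0.1279] yaw -5.727214576000112 -5.295613566231453 -4.990524183370141 -1.5966443934901946 size 0.13004530504624354 0.014518720514243263 0.12911698618809975
boss [0.5454 0.0651]
sp [0.5458 0.0654]
tongue ang 11.088405489320463 0.03503524672881863
knob skirt [ 0.6168 -0.2368]
grip [ 0.6181 -0.2371] -17.447938649605973 0.04719079696991793
nose [ 0.6533 -0.2441]
[0.1404 0.5574 0.404 ]
```

```bash
cat >> h.py <<'E'
from scipy.spatial.transform import Rotation as Ro
def tool():
    s=get_state(); q=s['orientation']; return s,Ro.from_quat([q[1],q[2],q[3],q[0]])
def rel(p,yawy,quiet=False):
    """p = TCP target, yawy = desired angle of tool y in world deg; prints turn needed (rotvec tool deg), shift in current axes (mm), and shift in the axes after the turn"""
    s,R=tool(); y=np.radians(yawy)
    T=np.column_stack([[np.cos(y-np.pi/2)*-1,-np.sin(y-np.pi/2),0],[np.cos(y),np.sin(y),0],[0,0,-1]])
    # right-handed: x = y cross z
    T[:,0]=np.cross(T[:,1],T[:,2])
    rv=(R.inv()*Ro.from_matrix(T)).as_rotvec(degrees=True); d=(np.array(p)-s['tcp_pos'])*1000
    print('turn',rv.round(2),'shift_now',(R.as_matrix().T@d).round(1),'shift_after_turn',(T.T@d).round(1))
def st():
    s,R=tool(); m=R.as_matrix(); print('t',s['clock'],'tcp',s['tcp_pos'].round(4),'yawy',np.degrees(np.arctan2(m[1,1],m[0,1])).round(2),'tilt',m[:,2].round(4),'F',s['wrist_force'].round(2),'M',s['ft_torque'].round(2),'gap',round(s['finger_gap'],4))
E
python3 -c "
from h import *
st(); rel([.52,.065,.40],95.8)
K,E=load('wrist0');print(-E[:3,:3].T@E[:3,3],E[2,:3])"
python3 -m crank '[[-47,-36,0,0,0,0,1],[-47,-36,0,0,0,0,1],[-47,-36,0,0,0,0,1],[-47,-36,0,0,0,0,1],[-47,-36,0,0,0,0,1],[-47,-36,0,0,0,0,1],[-47,-36,0,0,0,0,1],[-47,-36,0,0,0,0,1]]' 60
python3 -c "
from h import *
st(); rel([.52,.065,.40],95.8)"
```

```text
t 0.15 tcp [0.1404 0.5574 0.404 ] yawy 75.86 tilt [-5.0e-04 -1.3e-03 -1.0e+00] F [-0.03 -0.4  -0.37] M [ 0.07  0.01 -0.01] gap 0.0853
turn [ -0.08  -0.02 -19.94] shift_now [-488.4 -384.8    4.4] shift_after_turn [-327.8 -528.3    4. ]
[0.06726951 0.57531143 0.37255244] [ 0.28213508 -0.07322077 -0.95657646]
clock: 1.15
tcp_pos: [0.4355, 0.1847, 0.4047]
orientation: [0.0, 0.123, 0.992, 0.0]
wrist_force: [1.3, 1.8, 0.4]
finger_gap: 0.0853
t 1.15 tcp [0.4355 0.1847 0.4047] yawy 75.86 tilt [ 2.e-04  3.e-04 -1.e+00] F [1.27 1.81 0.37] M [ 0.05 -0.08 -0.  ] gap 0.0853
turn [ 2.000e-02  1.000e-02 -1.994e+01] shift_now [-111.2  -95.5    4.6] shift_after_turn [ -71.9 -127.7    4.7]
```

```bash
python3 -m crank '[[0,0,0,0,0,-7,1],[0,0,0,0,0,-7,1],[0,0,0,0,0,-6,1],[-24,-42,0,0,0,0,1],[-24,-43,0,0,0,0,1],[-24,-42,0,0,0,0,1],[0,0,0,0,0,0,1],[0,0,0,0,0,0,1]]' 60
python3 - <<'E'
from h import *
st(); shot('wrist','w1')
E
```

```text
clock: 2.15
tcp_pos: [0.519, 0.0675, 0.4042]
orientation: [-0.001, -0.051, 0.999, 0.0]
wrist_force: [-0.7, 0.0, -0.1]
finger_gap: 0.0851
t 2.15 tcp [0.519  0.0675 0.4042] yawy 95.82 tilt [-1.5e-03  5.0e-04 -1.0e+00] F [-0.67  0.01 -0.07] M [0.05 0.02 0.  ] gap 0.0851
```

View pics/w1.png

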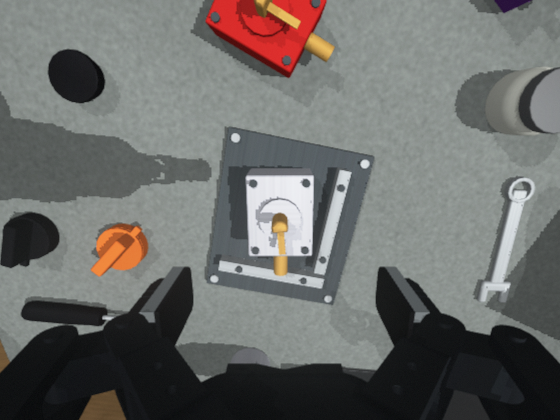

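The wrist view is centred on the valve: spindle at about (280,222), tongue and stub pointing down the picture, far stop at the bottom, left stop on the right. The valve is square to the gripper. I'll zoom in to measure it.

Run:
```python
import cv2
im=cv2.imread('pics/w1.png')
cv2.imwrite('pics/z3.png',cv2.resize(im[120:310,200:380],None,fx=3.1,fy=3.1,interpolation=cv2.INTER_CUBIC))
cv2.imwrite('pics/z4.png',cv2.resize(im[160:285,235:330],None,fx=4.7,fy=4.7,interpolation=cv2.INTER_CUBIC))
```

```text
(no output)
```

View pics/z3.png

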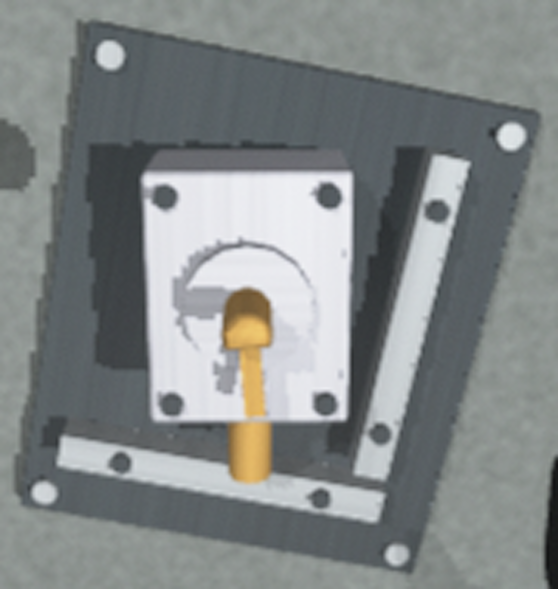

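View pics/z4.png

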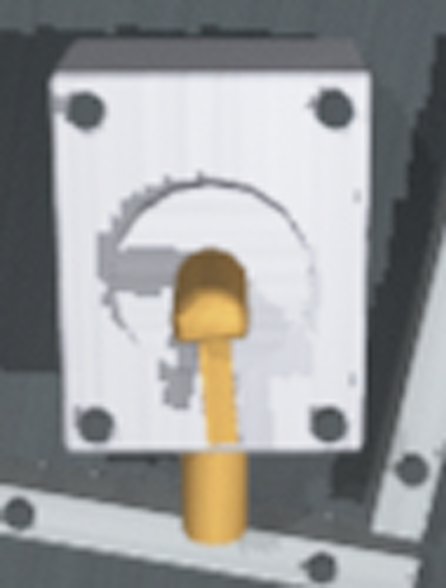

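Run:
```python
from h import *
np.set_printoptions(precision=4,suppress=True)
def Z(u,v,z,s=3.1,o=(200,120)): return onz('w1',(u+.5)/s-.5+o[0],(v+.5)/s-.5+o[1],z)[:2]
def ang(a,b): d=b-a; return np.degrees(np.arctan2(d[1],d[0]))
def quad(n,P,z):
    P=[Z(*p,z) for p in P]; BR,BL,TL,TR=P
    print(n,'c',np.mean(P,0),'yaw',ang(BL,TL),ang(BR,TR),ang(TR,TL)-90,ang(BR,BL)-90,'size',np.linalg.norm(TL-BL),np.linalg.norm(TL-TR),np.linalg.norm(TR-BR))
quad('screws',[(110,55),(511,136),(397,554),(44,492)],.010)
quad('valve',[(141,171),(353,170),(348,419),(152,421)],.058)
Y=lambda u,v,z:Z(u,v,z,4.7,(235,160))
print('tongue',ang(Y(217,340,.077),Y(223.5,440,.077)),Y(223.5,442,.077))
print('flat edge',ang(Y(176,338,.094),Y(247,333,.094))-90)
print('boss', Y(208,268,.066))
rel([.546,.0665,.46],95.8)
```

```text
screws c [0.5691 0.0737] yaw -5.491572566381022 -5.561432929539875 -5.507840394413435 -5.488783181748758 size 0.18087318693666454 0.15102866537417825 0.18082309827226214
valve c [0.5445 0.0655] yaw 6.175108964179585 6.192489447570488 6.371409000469171 6.018033374852024 size 0.08857474785725618 0.06914687634271496 0.08900129293967829
tongue 9.071793437673906 [0.5781 0.0714]
flat edge 10.024233574869228
boss [0.5422 0.0644]
turn [ 0.03 -0.06  0.08] shift_now [-26.9  -4.2 -55.6] shift_after_turn [-26.9  -4.2 -55.6]
```

```bash
python3 -m crank '[[-13,-2.3,0,0,0,-0.4,1],[-13,-2.3,10,0,0,0,1],[0,0,30,0,0,0,1],[0,0,35,0,0,0,1],[0,0,35,0,0,0,1],[0,0,30,0,0,0,1],[0,0,15,0,0,0,1],[0,0,0,0,0,0,1]]' 60
python3 - <<'E'
from h import *
st(); rel([.545,.0655,.201],96.2); shot('wrist','w2')
E
```

```text
clock: 3.2
tcp_pos: [0.5455, 0.0659, 0.2485]
orientation: [-0.001, -0.055, 0.998, 0.0]
wrist_force: [0.2, -0.5, 0.4]
finger_gap: 0.0854
t 3.2 tcp [0.5455 0.0659 0.2485] yawy 96.28 tilt [-2.4e-03  2.0e-04 -1.0e+00] F [ 0.22 -0.52  0.44] M [0.   0.01 0.02] gap 0.0854
turn [ 0.02 -0.13  0.08] shift_now [ 0.4 -0.3 47.5] shift_after_turn [ 0.5 -0.3 47.5]
```

View pics/w2.png

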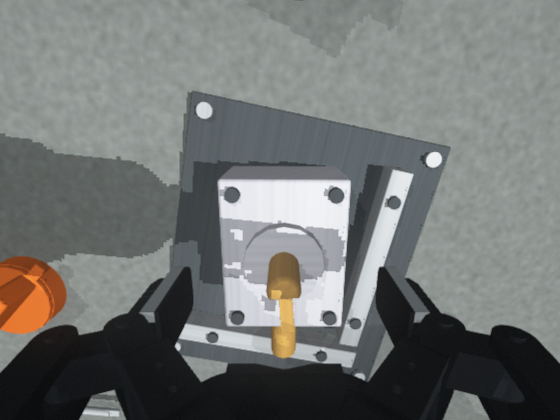

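The fingers straddle the valve evenly: pads at about x=190 and 378, valve centre at about 285. I'll lower and close.

```bash
python3 -m crank '[[0,0,15,0,0,0,1],[0,0,15,0,0,0,1],[0,0,12,0,0,0,1],[0,0,5,0,0,0,1],[0,0,0,0,0,0,0.7],[0,0,0,0,0,0,0.7],[0,0,0,0,0,0,0.7],[0,0,0,0,0,0,0.7]]' 40
python3 - <<'E'
from h import *
st();  shot('wrist','w3')
E
```

```text
clock: 4.25
tcp_pos: [0.5455, 0.0656, 0.2025]
orientation: [-0.0, -0.055, 0.999, 0.0]
wrist_force: [0.2, 0.4, -5.3]
finger_gap: 0.069
t 4.25 tcp [0.5455 0.0656 0.2025] yawy 96.25 tilt [-5.e-04  0.e+00 -1.e+00] F [ 0.18  0.36 -5.35] M [-0.06 -0.04 -0.02] gap 0.069
```

View pics/w3.png

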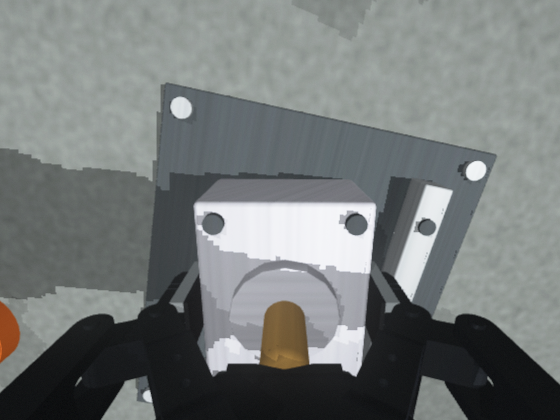

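```bash
python3 -m crank '[[0,0,0,0,0,4,0.7],[0,0,0,0,0,4,0.7],[0,0,0,0,0,3.75,0.7],[-8,4,0,0,0,0,0.7],[-8,5,0,0,0,0,0.7],[-8,5,0,0,0,0,0.7],[-5,3,0,0,0,0,0.7],[0,0,0,0,0,0,0.7]]' 40
python3 - <<'E'
from h import *
st(); rel([.5804,.0827,.2025],84.5); shot('wrist','w4'); shot('top','t4')
im=cv2.imread('pics/t4.png');cv2.imwrite('pics/z5.png',cv2.resize(im[145:250,205:305],None,fx=5.5,fy=5.5,interpolation=cv2.INTER_CUBIC))
E
```

```text
clock: 5.3
tcp_pos: [0.5767, 0.0801, 0.2025]
orientation: [0.0, 0.048, 0.999, 0.0]
wrist_force: [-1.4, 0.1, -6.4]
finger_gap: 0.0692
t 5.3 tcp [0.5767 0.0801 0.2025] yawy 84.54 tilt [ 3.e-04  2.e-04 -1.e+00] F [-1.4   0.13 -6.4 ] M [-0.   -0.   -0.04] gap 0.0692
turn [0.01 0.01 0.04] shift_now [-3.4  2.9  0. ] shift_after_turn [-3.4  2.9  0. ]
```

View pics/w4.png

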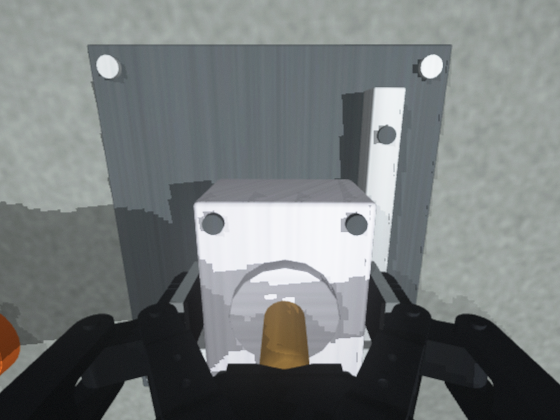

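View pics/z5.png

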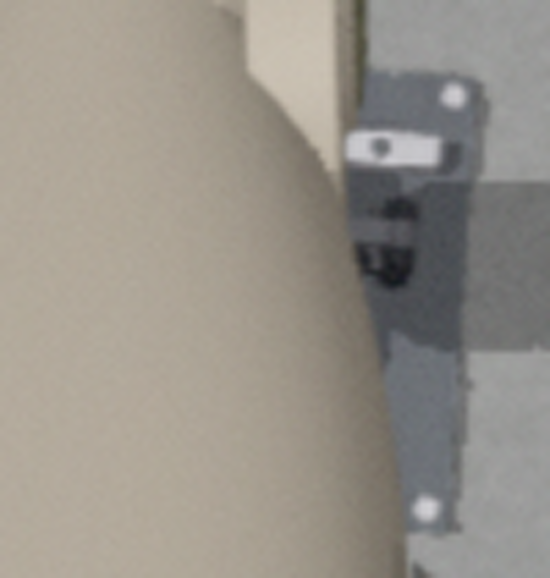

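```bash
python3 -m crank '[[0,0.6,0.3,0,0,0,0.7],[0,0.6,0.3,0,0,0,0.7],[0,0.6,0,0,0,0,0.7],[0,0.5,0,0,0,0,0.7],[-0.8,0,0,0,0,0,0.7],[-0.8,0,0,0,0,0,0.7],[-0.8,0,0,0,0,0,0.7],[0,0,0,0,0,0,0.7]]' 40
python3 - <<'E'
from h import *
st(); rel([.5804,.0827,.2025],84.5)
E
```

```text
clock: 6.4
tcp_pos: [0.5784, 0.0821, 0.2025]
orientation: [-0.0, 0.048, 0.999, 0.0]
wrist_force: [-4.4, -0.1, 4.8]
finger_gap: 0.0689
t 6.4 tcp [0.5784 0.0821 0.2025] yawy 84.53 tilt [-7.e-04  5.e-04 -1.e+00] F [-4.45 -0.07  4.79] M [-0.18  1.04 -0.06] gap 0.0689
turn [ 0.02 -0.04  0.03] shift_now [-2.   0.7 -0. ] shift_after_turn [-2.   0.7 -0. ]
```

```bash
python3 -m crank '[[0,0.5,-0.2,0,0,0,0.7],[0,0.5,0,0,0,0,0.7],[0,0.5,0,0,0,0,0.7],[0,0.5,0,0,0,0,0.7],[0,0.5,0,0,0,0,0.7],[0,0,0,0,0,0,0.7],[0,0,0,0,0,0,0.7],[0,0,0,0,0,0,0.7]]' 40
python3 - <<'E'
from h import *
st(); rel([.5804,.0827,.2025],84.5)
E
python3 -m crank '[[-0.5,0,0,0,0,0,0.7],[-0.5,0,0,0,0,0,0.7],[-0.5,0,0,0,0,0,0.7],[-0.5,0,0,0,0,0,0.7],[-0.5,0,0,0,0,0,0.7],[0,0,0,0,0,0,0.7],[0,0,0,0,0,0,0.7],[0,0,0,0,0,0,0.7]]' 40
python3 - <<'E'
from h import *
st(); rel([.5804,.0827,.2025],84.5)
E
```

```text
clock: 7.4
tcp_pos: [0.5789, 0.0834, 0.2025]
orientation: [-0.0, 0.048, 0.999, -0.001]
wrist_force: [-5.2, -6.3, 3.3]
finger_gap: 0.0691
t 7.4 tcp [0.5789 0.0834 0.2025] yawy 84.45 tilt [-3.0e-04 -2.6e-03 -1.0e+00] F [-5.24 -6.26  3.34] M [-1.21  1.    0.06] gap 0.0691
turn [-0.15 -0.   -0.05] shift_now [-1.5 -0.5  0. ] shift_after_turn [-1.5 -0.5  0. ]
clock: 8.4
tcp_pos: [0.5797, 0.0833, 0.2025]
orientation: [-0.002, 0.048, 0.999, -0.001]
wrist_force: [-10.7, -6.2, 9.7]
finger_gap: 0.069
t 8.4 tcp [0.5797 0.0833 0.2025] yawy 84.47 tilt [-0.0045 -0.0023 -1.    ] F [-10.72  -6.15   9.69] M [-1.04  2.03  0.09] gap 0.069
turn [-0.16 -0.24 -0.03] shift_now [-0.8 -0.5  0. ] shift_after_turn [-0.8 -0.5  0. ]
```

```bash
python3 -m crank '[[-0.5,0.3,-0.3,0,0,0,0.7],[-0.5,0.3,-0.3,0,0,0,0.7],[-0.5,0.3,0,0,0,0,0.7],[-0.5,0.3,0,0,0,0,0.7],[0,0,0,0,0,0,0.7],[0,0,0,0,0,0,0.7],[0,0,0,0,0,0,0.7],[0,0,0,0,0,0,0.7]]' 60
python3 - <<'E'
from h import *
st(); rel([.5804,.0827,.2025],84.5); shot('scene','s5'); shot('wrist','w5')
im=cv2.imread('pics/s5.png');cv2.imwrite('pics/z6.png',cv2.resize(im[170:290,235:355],None,fx=4.8,fy=4.8,interpolation=cv2.INTER_CUBIC))
E
```

```text
clock: 9.4
tcp_pos: [0.5803, 0.0838, 0.2027]
orientation: [-0.004, 0.048, 0.999, -0.002]
wrist_force: [-16.1, -10.3, 12.7]
finger_gap: 0.0692
t 9.4 tcp [0.5803 0.0838 0.2027] yawy 84.45 tilt [-0.0083 -0.0043 -1.    ] F [-16.12 -10.28  12.73] M [-1.68  2.81  0.2 ] gap 0.0692
turn [-0.29 -0.45 -0.05] shift_now [-0.2 -1.   0.2] shift_after_turn [-0.2 -1.   0.2]
```

View pics/z6.png

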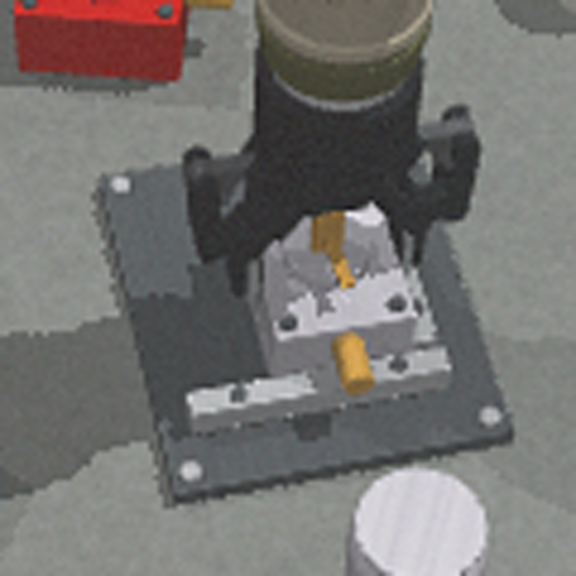

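View pics/w5.png

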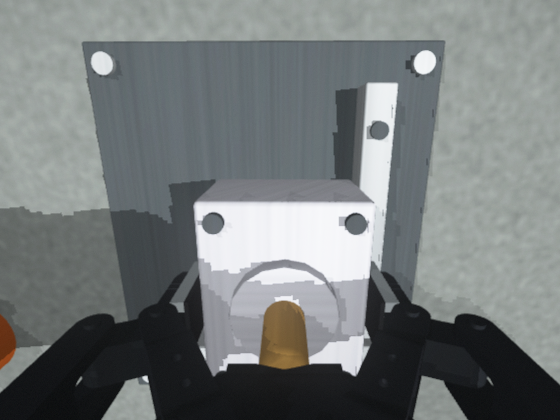

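```bash
python3 -m crank '[[0,0,0,0,0,0,0.85],[0,0,0,0,0,0,1],[0,0,0,0,0,0,1],[0,0,0,0,0,0,1],[0,-1.5,-10,0,0,0,1],[0,0,-25,0,0,0,1],[0,0,-35,0,0,0,1],[0,0,-35,0,0,0,1]]' 60
python3 - <<'E'
from h import *
st(); rel([.52,.083,.405],84.5)
E
```

```text
clock: 10.5
tcp_pos: [0.5834, 0.0836, 0.3096]
orientation: [0.0, 0.048, 0.999, 0.0]
wrist_force: [0.6, 0.3, -0.4]
finger_gap: 0.0853
t 10.5 tcp [0.5834 0.0836 0.3096] yawy 84.51 tilt [ 6.e-04  2.e-04 -1.e+00] F [ 0.6   0.32 -0.4 ] M [ 0.02 -0.06 -0.02] gap 0.0853
turn [0.01 0.03 0.01] shift_now [ 63.   -6.7 -95.4] shift_after_turn [ 63.1  -6.7 -95.4]
```

```bash
python3 -m crank '[[5,0,-20,0,0,0,1],[5,0,-25,0,0,0,1],[5,0,-25,0,0,0,1],[5,0,-10,0,0,0,1],[4,0,0,0,0,0,1],[0,0,0,0,0,0,1],[0,0,0,0,0,0,1],[0,0,0,0,0,0,1]]' 60
python3 - <<'E'
from h import *
st(); shot('wrist','w6'); shot('scene','s6')
im=cv2.imread('pics/w6.png');cv2.imwrite('pics/z7.png',cv2.resize(im[110:330,190:400],None,fx=2.7,fy=2.7,interpolation=cv2.INTER_CUBIC))
im=cv2.imread('pics/s6.png');cv2.imwrite('pics/z8.png',cv2.resize(im[180:290,240:350],None,fx=5.4,fy=5.4,interpolation=cv2.INTER_CUBIC))
E
```

```text
clock: 11.5
tcp_pos: [0.5596, 0.0859, 0.3871]
orientation: [-0.001, 0.048, 0.999, 0.0]
wrist_force: [-0.6, 0.0, 0.2]
finger_gap: 0.0854
t 11.5 tcp [0.5596 0.0859 0.3871] yawy 84.51 tilt [-1.2e-03  1.0e-04 -1.0e+00] F [-0.57  0.01  0.15] M [-0.03 -0.01  0.01] gap 0.0854
```

View pics/z7.png

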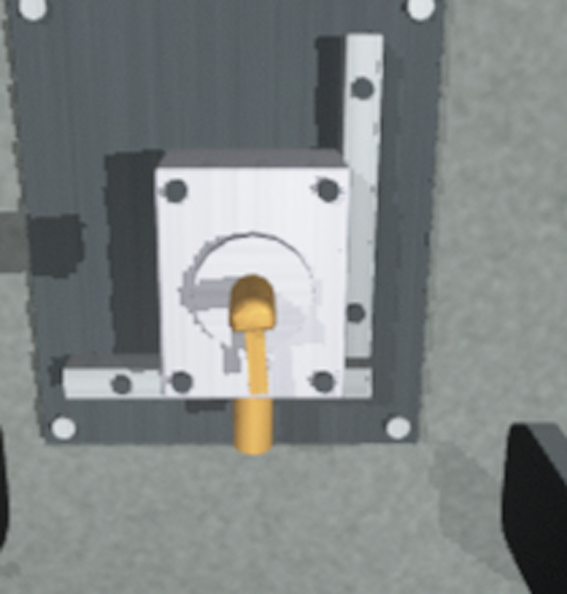

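View pics/z8.png

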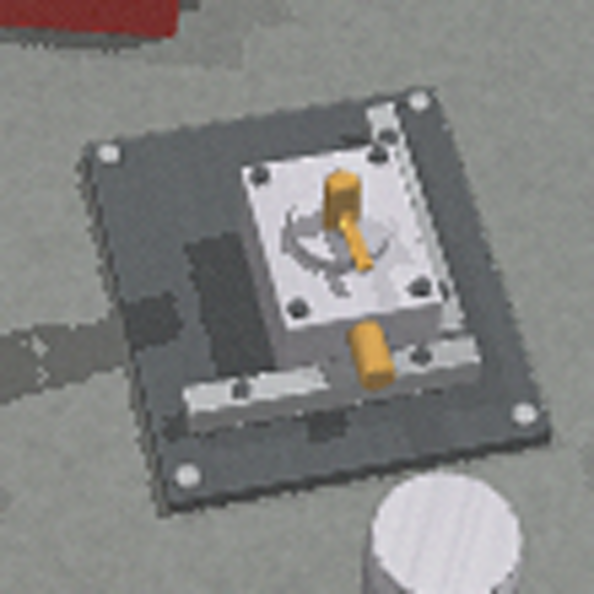

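Run:
```python
from h import *
np.set_printoptions(precision=4,suppress=True)
def Z(u,v,z,s=2.7,o=(190,110)): return onz('w6',(u+.5)/s-.5+o[0],(v+.5)/s-.5+o[1],z)[:2]
def ang(a,b): d=b-a; return np.degrees(np.arctan2(d[1],d[0]))
def quad(n,P,z):
    P=[Z(*p,z) for p in P]; BR,BL,TL,TR=P
    c=np.mean(P,0);y=np.mean([ang(BL,TL),ang(BR,TR),ang(TR,TL)-90,ang(BR,BL)-90])
    print(n,'c',c,'yaw',y,ang(BL,TL),ang(BR,TR),ang(TR,TL)-90,ang(BR,BL)-90,'size',np.linalg.norm(TL-BL),np.linalg.norm(TL-TR),np.linalg.norm(TR-BR)); return c,np.radians(y)
cj,y=quad('screws',[(33,7),(421,7),(398,428),(63,428)],.010)
cv,yv=quad('valve',[(156,169),(350,169),(344,397),(162,397)],.058)
d=cv-cj; print('valve in jig mm',1000*(d[0]*np.cos(y)+d[1]*np.sin(y)),1000*(-d[0]*np.sin(y)+d[1]*np.cos(y)))
im=cv2.imread('pics/w6.png')
a=cv2.resize(im[205:265,255:315],None,fx=9,fy=9,interpolation=cv2.INTER_CUBIC);cv2.imwrite('pics/z9.png',a)
```

```text
screws c [0.5693 0.0736] yaw -5.584930268542913 -5.583351644079771 -5.631708472412401 -5.561131528487792 -5.563529429191689 size 0.18087788375517025 0.15098067055240033 0.180884319726268
valve c [0.579  0.0829] yaw -5.5794720096631485 -5.191246194526702 -6.002618865505105 -5.561333862961362 -5.562689115659424 size 0.08804356141473026 0.06982166198944478 0.08804595817470494
valve in jig mm 8.754437080499141 10.21905680189042
```

View pics/z9.png

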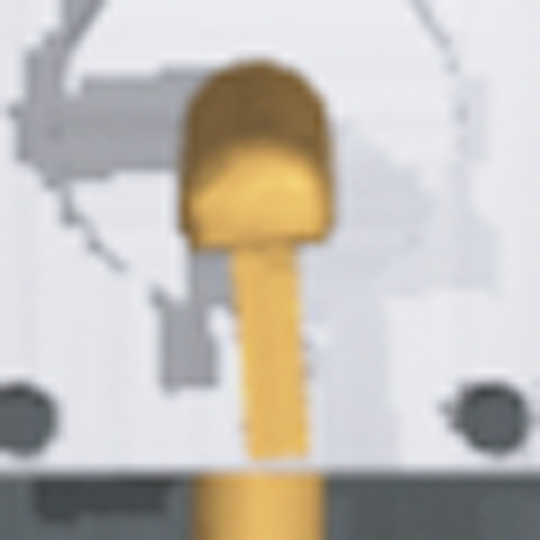

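```bash
python3 - <<'E'
from h import *
def Y(u,v,z): return onz('w6',(u+.5)/9-.5+255,(v+.5)/9-.5+205,z)[:2]
def ang(a,b): d=b-a; return np.degrees(np.arctan2(d[1],d[0]))
print('tongue',ang(Y(267.5,255,.077),Y(279.5,455,.077)),Y(279.5,459,.077), 'L/R',ang(Y(238,255,.077),Y(250,455,.077)),ang(Y(297,255,.077),Y(309,455,.077)))
print('flat',ang(Y(190,245,.094),Y(328,240,.094))-90)
for c in [(.579,.0829),(.5801,.0827)]: print(ang(np.array(c),Y(279.5,459,.077)))
rel([.5057,.0899,.387],84.5)
E
python3 -m crank '[[13,0,0,0,0,0,0],[14,0,20,0,0,0,0],[14,-1,30,0,0,0,0],[13,0,35,0,0,0,0],[0,0,35,0,0,0,0],[0,0,30,0,0,0,0],[0,0,20,0,0,0,0],[0,0,0,0,0,0,0]]' 60
python3 - <<'E'
from h import *
st(); rel([.5057,.0899,.208],84.5)
E
```

```text
tongue -2.3306128297355913 [0.61293117 0.08175785] L/R -2.5037710778066593 -2.1575139557970675
flat -3.351451684382937
-1.9278986998072734
-1.643760797993099
turn [ 0.   -0.04  0.  ] shift_now [54.1 -1.2  0.5] shift_after_turn [54.1 -1.2  0.4]
clock: 12.6
tcp_pos: [0.5041, 0.0902, 0.2166]
orientation: [-0.002, 0.048, 0.999, -0.0]
wrist_force: [-0.3, -0.3, 1.2]
finger_gap: -0.0003
t 12.6 tcp [0.5041 0.0902 0.2166] yawy 84.52 tilt [-0.0037  0.     -1.    ] F [-0.27 -0.34  1.22] M [-0.06  0.02 -0.01] gap -0.0003
turn [-0.02 -0.21  0.02] shift_now [-1.6 -0.1  8.6] shift_after_turn [-1.6 -0.1  8.6]
```

```bash
python3 -m crank '[[0,0,4,0,0,0,0],[0,0,4,0,0,0,0],[-6,0,0,0,0,0,0],[-5,0,0,0,0,0,0],[-3,0,0,0,0,0,0],[-2,0,0,0,0,0,0],[0,0,0,0,0,0,0],[0,0,0,0,0,0,0]]' 60
python3 - <<'E'
from h import *
st(); shot('wrist','w7')
E
python3 -m crank '[[-0.8,0,0,0,0,0,0],[-0.8,0,0,0,0,0,0],[-0.8,0,0,0,0,0,0],[-0.8,0,0,0,0,0,0],[-0.8,0,0,0,0,0,0],[0,0,0,0,0,0,0],[0,0,0,0,0,0,0],[0,0,0,0,0,0,0]]' 60
python3 - <<'E'
from h import *
st()
E
```

```text
clock: 13.6
tcp_pos: [0.5215, 0.0886, 0.2098]
orientation: [-0.0, 0.048, 0.999, 0.0]
wrist_force: [0.5, 0.0, 0.4]
finger_gap: 0.0001
t 13.6 tcp [0.5215 0.0886 0.2098] yawy 84.51 tilt [-3.e-04  1.e-04 -1.e+00] F [0.51 0.03 0.37] M [-0.01 -0.02 -0.01] gap 0.0001
clock: 14.65
tcp_pos: [0.525, 0.0883, 0.2097]
orientation: [-0.001, 0.048, 0.999, 0.0]
wrist_force: [-5.0, 0.8, 2.6]
finger_gap: -0.0
t 14.65 tcp [0.525  0.0883 0.2097] yawy 84.52 tilt [-1.6e-03  2.0e-04 -1.0e+00] F [-5.04  0.75  2.65] M [0.1  0.99 0.01] gap -0.0
```

View pics/w7.png

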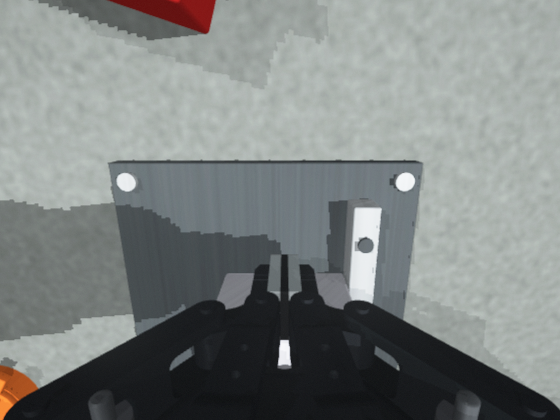

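```bash
python3 -m crank '[[-0.5,0,0,0,0,0,0],[-0.5,0,0,0,0,0,0],[-0.5,0,0,0,0,0,0],[-0.5,0,0,0,0,0,0],[-0.5,0,0,0,0,0,0],[-0.5,0,0,0,0,0,0],[0,0,0,0,0,0,0],[0,0,0,0,0,0,0]]' 60
python3 - <<'E'
from h import *
st()
E
```

```text
clock: 15.65
tcp_pos: [0.5259, 0.0882, 0.2094]
orientation: [-0.003, 0.048, 0.999, 0.0]
wrist_force: [-11.8, 0.8, 8.7]
finger_gap: -0.0001
t 15.65 tcp [0.5259 0.0882 0.2094] yawy 84.54 tilt [-6.8e-03  5.0e-04 -1.0e+00] F [-11.8    0.84   8.73] M [ 0.22  2.22 -0.04] gap -0.0001
```

```bash
python3 -m crank '[[9,0,0,0,0,0,0],[4,-20,0,0,0,0,0],[0,-25,0,0,0,0,0],[0,-20,0,0,0,0,0],[-20,0,0,0,0,0,0],[-25,0,0,0,0,0,0],[-25,0,0,0,0,0,0],[0,0,0,0,0,0,0]]' 60
python3 - <<'E'
from h import *
st()
s,_=tool(); d=s['tcp_pos'][:2]-[.5694,.0737]; y=np.radians(-5.53);print(1e3*(d[0]*np.cos(y)+d[1]*np.sin(y)),1e3*(-d[0]*np.sin(y)+d[1]*np.cos(y)))
E
```

```text
clock: 16.65
tcp_pos: [0.5814, 0.0172, 0.2103]
orientation: [0.002, 0.048, 0.999, -0.0]
wrist_force: [-0.2, 0.4, -0.2]
finger_gap: 0.0001
t 16.65 tcp [0.5814 0.0172 0.2103] yawy 84.48 tilt [ 4.2e-03 -6.0e-04 -1.0e+00] F [-0.16  0.38 -0.24] M [-0.04  0.01  0.04] gap 0.0001
17.404166592572363 -55.057374820167695
```

```bash
python3 -m crank '[[4,5,0,0,0,0,0],[3,5,0,0,0,0,0],[0,3,0,0,0,0,0],[0,1.5,0,0,0,0,0],[0,1,0,0,0,0,0],[0,1,0,0,0,0,0],[0,1,0,0,0,0,0],[0,0,0,0,0,0,0]]' 60
python3 - <<'E'
from h import *
st()
E
python3 -m crank '[[0,0.7,0,0,0,0,0],[0,0.7,0,0,0,0,0],[0,0.7,0,0,0,0,0],[0,0.7,0,0,0,0,0],[0,0.7,0,0,0,0,0],[0,0,0,0,0,0,0],[0,0,0,0,0,0,0],[0,0,0,0,0,0,0]]' 60
python3 - <<'E'
from h import *
st()
E
```

```text
clock: 17.65
tcp_pos: [0.5739, 0.0351, 0.21]
orientation: [-0.0, 0.048, 0.999, -0.001]
wrist_force: [-1.0, -4.4, 0.6]
finger_gap: 0.0001
t 17.65 tcp [0.5739 0.0351 0.21  ] yawy 84.46 tilt [-2.0e-04 -2.1e-03 -1.0e+00] F [-0.97 -4.43  0.6 ] M [-0.91  0.21  0.02] gap 0.0001
clock: 18.65
tcp_pos: [0.574, 0.0363, 0.2101]
orientation: [-0.0, 0.05, 0.999, -0.004]
wrist_force: [-2.7, -15.6, 3.1]
finger_gap: 0.0001
t 18.65 tcp [0.574  0.0363 0.2101] yawy 84.31 tilt [-0.0011 -0.0082 -1.    ] F [ -2.73 -15.62   3.1 ] M [-2.98  0.56  0.03] gap 0.0001
```

```bash
python3 -m crank '[[0,-6,0,0,0,0,0],[0,-8,0,0,0,0,0],[0,-10,-30,0,0,0,0.5],[0,-30,-45,0,0,0,0.5],[0,-45,-40,0,0,0,0.5],[0,-50,-20,0,0,0,0.5],[0,-50,0,0,0,0,0.5],[0,-40,0,0,0,0,0.5]]' 60
python3 - <<'E'
from h import *
st(); rel([.60,-.235,.35],74)
E
```

```text
clock: 19.65
tcp_pos: [0.5511, -0.2004, 0.3454]
orientation: [0.001, 0.048, 0.999, 0.0]
wrist_force: [-0.2, -0.4, 0.4]
finger_gap: 0.043
t 19.65 tcp [ 0.5511 -0.2004  0.3454] yawy 84.49 tilt [ 0.0016  0.     -1.    ] F [-0.22 -0.44  0.37] M [ 0.03 -0.01  0.03] gap 0.043
turn [ 0.02  0.09 10.49] shift_now [-52.  -29.8  -4.5] shift_after_turn [-56.5 -19.8  -4.6]
```

```bash
python3 -m crank '[[0,0,0,0,0,5,0.5],[0,0,0,0,0,5.5,0.5],[-19,-7,0,0,0,0,0.5],[-19,-7,0,0,0,0,0.5],[-18,-6,0,0,0,0,0.5],[0,0,0,0,0,0,0.5],[0,0,0,0,0,0,0.5],[0,0,0,0,0,0,0.5]]' 60
python3 - <<'E'
from h import *
st(); shot('wrist','w8'); shot('top','t8')
im=cv2.imread('pics/w8.png'); 
cv2.imwrite('pics/z10.png',np.clip(cv2.resize(im[130:330,190:390],None,fx=2.9,fy=2.9,interpolation=cv2.INTER_CUBIC)*2.0,0,255).astype('uint8'))
im=cv2.imread('pics/t8.png');cv2.imwrite('pics/z11.png',cv2.resize(im[145:250,205:305],None,fx=5.5,fy=5.5,interpolation=cv2.INTER_CUBIC))
E
```

```text
clock: 20.65
tcp_pos: [0.5991, -0.2328, 0.345]
orientation: [-0.0, 0.139, 0.99, 0.0]
wrist_force: [0.1, 0.3, -0.6]
finger_gap: 0.0426
t 20.65 tcp [ 0.5991 -0.2328  0.345 ] yawy 74.03 tilt [-3.e-04  5.e-04 -1.e+00] F [ 0.05  0.26 -0.6 ] M [ 0.06 -0.   -0.  ] gap 0.0426
```

View pics/z10.png

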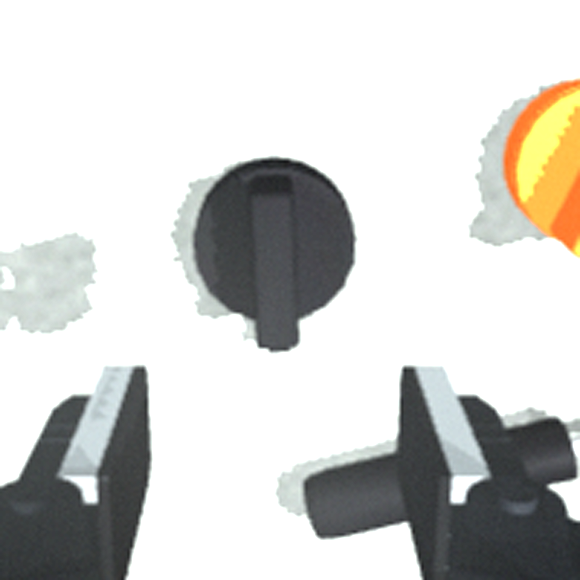

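View pics/z11.png

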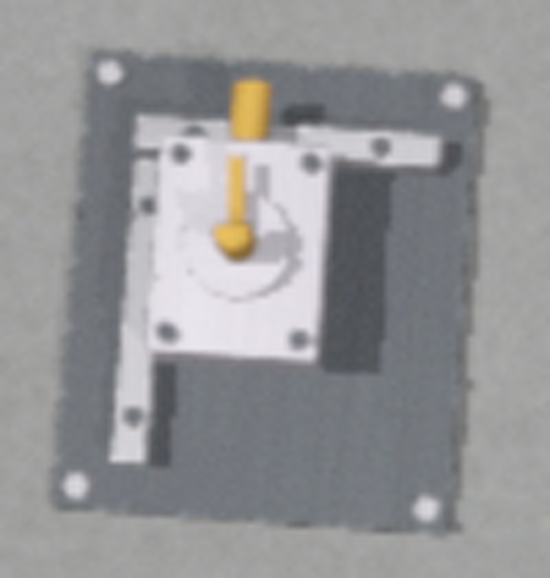

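Run:
```python
from h import *
np.set_printoptions(precision=4,suppress=True)
def Y(u,v,z): return onz('w8',(u+.5)/2.9-.5+190,(v+.5)/2.9-.5+130,z)[:2]
def ang(a,b): d=b-a; return np.degrees(np.arctan2(d[1],d[0]))
print('bar',ang(Y(250,193,.045),Y(257.5,345,.045)),ang(Y(293.5,193,.045),Y(300,345,.045)))
a,b=Y(271.5,195,.045),Y(278.5,347,.045); print(a,b,np.linalg.norm(a-b),(a+b)/2, 'w',np.linalg.norm(Y(254,270,.045)-Y(296.5,270,.045)))
L,R=Y(194,240,.018),Y(355,240,.018); T,B=Y(275,157,.018),Y(275,323,.018)
print('skirt',(L+R)/2,(T+B)/2,np.linalg.norm(L-R),np.linalg.norm(T-B))
rel([.617,-.2365,.195],72.8)
```

```text
bar -13.729275759891673 -13.299280872458155
[ 0.5918 -0.2319] [ 0.6406 -0.2436] 0.05014078032918628 [ 0.6162 -0.2377] w 0.013239402078764298
skirt [ 0.6138 -0.2372] [ 0.6146 -0.2372] 0.054641466224991504 0.05896945363691106
turn [0.01 0.   1.23] shift_now [-18.1   1.3 150.1] shift_after_turn [-18.    1.8 150.1]
```

```bash
python3 -c "
from h import *
rel([.6155,-.2374,.194],76.5)"
```

```text
turn [ 0.01  0.   -2.47] shift_now [-1.690e+01  1.000e-01  1.511e+02] shift_after_turn [-16.9  -0.6 151.1]
```

```bash
python3 -m crank '[[0,0,0,0,0,-2.5,0.5],[-8,-0.3,10,0,0,0,0.5],[-9,-0.3,20,0,0,0,0.5],[0,0,30,0,0,0,0.5],[0,0,30,0,0,0,0.5],[0,0,25,0,0,0,0.5],[0,0,12,0,0,0,0.5],[0,0,0,0,0,0,0.5]]' 60
python3 - <<'E'
from h import *
st(); rel([.6155,-.2374,.194],76.5); shot('wrist','w9')
E
```

```text
clock: 21.75
tcp_pos: [0.6157, -0.2376, 0.2161]
orientation: [-0.001, 0.118, 0.993, 0.001]
wrist_force: [0.6, 0.2, 0.4]
finger_gap: 0.0427
t 21.75 tcp [ 0.6157 -0.2376  0.2161] yawy 76.5 tilt [-0.0024  0.0014 -1.    ] F [0.64 0.23 0.43] M [-0.01  0.01 -0.01] gap 0.0427
turn [ 0.05 -0.15 -0.  ] shift_now [ 0.2  0.1 22.1] shift_after_turn [ 0.2  0.1 22.1]
```

View pics/w9.png

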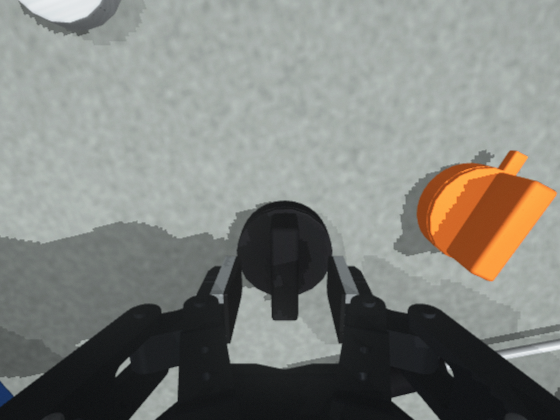

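The bar lies midway between the pads at about (285,270), square to them. No nose shows at the near end, so it is at the far end. I'll lower and grip.

```bash
python3 -m crank '[[0,0,12,0,0,0,0.5],[0,0,8,0,0,0,0.5],[0,0,1.5,0,0,0,0.5],[0,0,0,0,0,0,0],[0,0,0,0,0,0,0],[0,0,0,0,0,0,0],[0,0,0,0,0,0,0],[0,0,0,0,0,0,0]]' 70
python3 - <<'E'
from h import *
st()
E
```

```text
clock: 22.8
tcp_pos: [0.6162, -0.2379, 0.1968]
orientation: [0.0, 0.117, 0.993, -0.0]
wrist_force: [0.1, -0.5, 3.2]
finger_gap: 0.0128
t 22.8 tcp [ 0.6162 -0.2379  0.1968] yawy 76.51 tilt [ 8.e-04 -4.e-04 -1.e+00] F [ 0.09 -0.53  3.24] M [-0.04 -0.04  0.03] gap 0.0128
```

```bash
python3 -m crank '[[0,0,-15,0,0,0,0],[0,0,-30,0,0,0,0],[0,0,-40,0,0,0,0],[0,0,-40,0,0,0,0],[0,0,-15,0,0,-3,0],[0,0,0,0,0,-4,0],[0,0,0,0,0,-4.3,0],[0,0,0,0,0,0,0]]' 70
python3 - <<'E'
from h import *
st(); rel([.58,.0827,.33],87.8); shot('wrist','w10')
im=cv2.imread('pics/w10.png')
cv2.imwrite('pics/z12.png',np.clip(cv2.resize(im[170:370,190:390],None,fx=2.9,fy=2.9,interpolation=cv2.INTER_CUBIC)*2.0,0,255).astype('uint8'))
E
```

```text
clock: 23.8
tcp_pos: [0.6159, -0.2377, 0.337]
orientation: [0.0, 0.02, 1.0, -0.0]
wrist_force: [-0.2, 0.1, -0.5]
finger_gap: 0.0128
t 23.8 tcp [ 0.6159 -0.2377  0.337 ] yawy 87.76 tilt [ 2.e-04 -0.e+00 -1.e+00] F [-0.23  0.07 -0.46] M [ 0.01  0.   -0.01] gap 0.0128
turn [-0.    0.01 -0.04] shift_now [ 48.4 318.8   7. ] shift_after_turn [ 48.2 318.8   7. ]
```

View pics/z12.png

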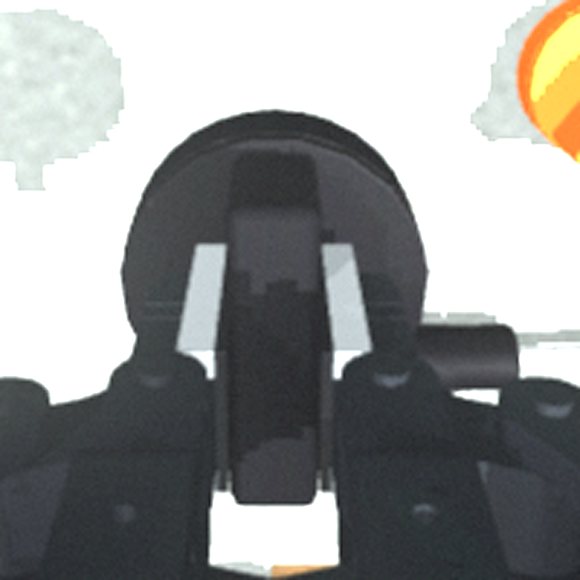

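Run:
```python
from h import *
s,R=tool()
def Y(u,v,z): 
    p=onz('w10',(u+.5)/2.9-.5+190,(v+.5)/2.9-.5+170,z); return (R.as_matrix().T@(p-s['tcp_pos'])*1000).round(1)
for zb in (.138,.1405):
  z=zb+.045; print(Y(275,207,z),Y(275,503,z),'sides',Y(229,260,z),Y(322,260,z),Y(238,490,z),Y(316,490,z)); z=zb+.018; print(Y(275,140,z),Y(123,270,z),Y(427,270,z))
rel([.58,.0827,.30],87.8)
```

```text
[ 25.2  -0.2 153.9] [-26.2  -0.2 153.9] sides [ 16.8  -7.  153.9] [ 16.7   6.8 153.9] [-23.7  -6.1 153.9] [-23.7   6.4 153.9]
[ 2.660e+01 -1.000e-01  1.809e+02] [  1.9 -27.6 180.9] [  1.8  27.3 180.9]
[ 26.2  -0.2 151.4] [-24.1  -0.2 151.4] sides [ 18.   -6.8 151.4] [ 17.9   6.6 151.4] [-21.7  -6.  151.4] [-21.7   6.3 151.4]
[ 2.740e+01 -1.000e-01  1.784e+02] [  3.1 -27.2 178.4] [  3.1  26.9 178.4]
turn [ 0.    0.01 -0.07] shift_now [ 48.6 318.8  36.9] shift_after_turn [ 48.2 318.8  36.9]
```

```bash
python3 -m crank '[[5,30,0,0,0,0,0],[7,48,0,0,0,0,0],[7,50,0,0,0,0,0],[7,52,0,0,0,0,0],[7,52,0,0,0,0,0],[7,50,0,0,0,0,0],[8,36.8,0,0,0,0,0],[0,0,0,0,0,0,0]]' 70
python3 - <<'E'
from h import *
st(); rel([.58,.0827,.29],87.8); shot('wrist','w11'); shot('scene','s11')
im=cv2.imread('pics/s11.png');cv2.imwrite('pics/z13.png',cv2.resize(im[130:280,225:375],None,fx=3.9,fy=3.9,interpolation=cv2.INTER_CUBIC))
E
```

```text
clock: 24.85
tcp_pos: [0.5795, 0.0852, 0.3367]
orientation: [-0.0, 0.018, 1.0, 0.0]
wrist_force: [-0.1, -0.7, -0.3]
finger_gap: 0.0126
t 24.85 tcp [0.5795 0.0852 0.3367] yawy 87.99 tilt [-3.e-04  5.e-04 -1.e+00] F [-0.13 -0.73 -0.34] M [-0.04  0.02  0.03] gap 0.0126
turn [ 0.03 -0.02  0.19] shift_now [-0.6 -2.5 46.7] shift_after_turn [-0.6 -2.5 46.7]
```

View pics/z13.png

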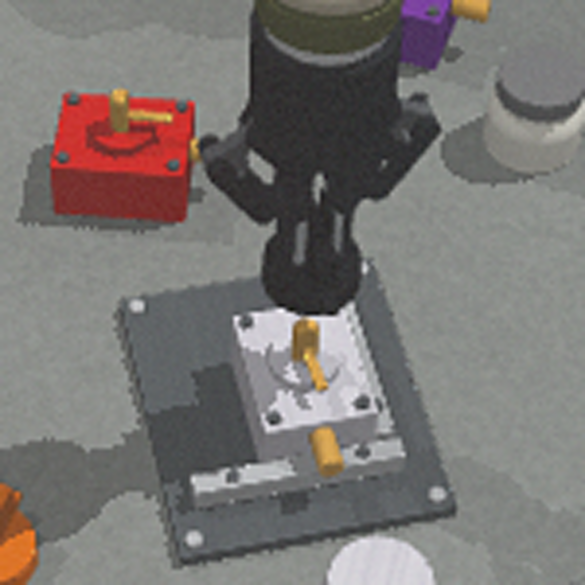

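View pics/w11.png

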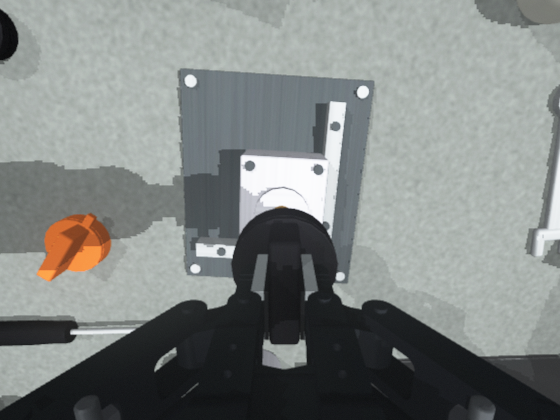

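```bash
python3 -m crank '[[-0.6,-2.0,5,0,0,0.2,0],[0,0,12,0,0,0,0],[0,0,12,0,0,0,0],[0,0,8,0,0,0,0],[0,0,0,0,0,0,0],[0,0,0,0,0,0,0],[0,0,0,0,0,0,0],[0,0,0,0,0,0,0]]' 70
python3 - <<'E'
from h import *
st(); rel([.58,.0827,.29],87.8); shot('scene','s12'); shot('wrist','w12')
im=cv2.imread('pics/s12.png');cv2.imwrite('pics/z14.png',np.clip(cv2.resize(im[160:260,250:350],None,fx=5.8,fy=5.8,interpolation=cv2.INTER_CUBIC)*1.5,0,255).astype('uint8'))
E
```

```text
clock: 25.95
tcp_pos: [0.5809, 0.0807, 0.2998]
orientation: [0.0, 0.021, 1.0, 0.0]
wrist_force: [0.2, 1.2, -0.4]
finger_gap: 0.013
t 25.95 tcp [0.5809 0.0807 0.2998] yawy 87.62 tilt [ 9.e-04  1.e-04 -1.e+00] F [ 0.23  1.23 -0.44] M [ 0.01 -0.    0.01] gap 0.013
turn [ 0.01  0.05 -0.18] shift_now [1.  2.  9.8] shift_after_turn [1.  2.  9.8]
```

View pics/z14.png

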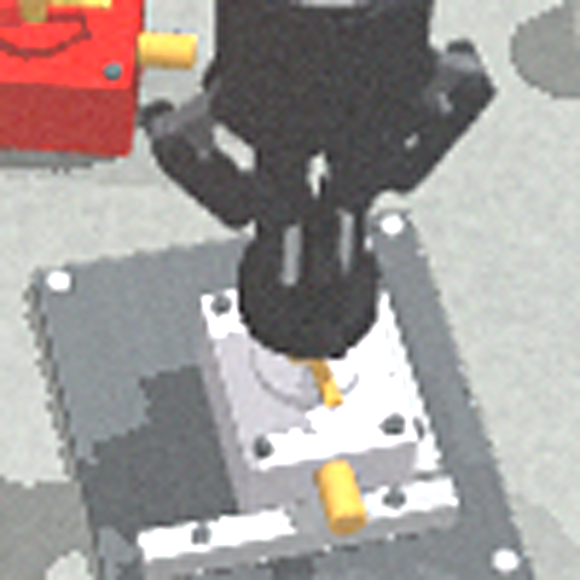

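```bash
python3 -m crank '[[1,2,0,0,0,-0.2,0],[0,0,0,0,0,0,0],[0,0,3,0,0,0,0],[0,0,3,0,0,0,0],[0,0,3,0,0,0,0],[0,0,2,0,0,0,0],[0,0,2,0,0,0,0],[0,0,0,0,0,0,0]]' 90
python3 - <<'E'
from h import *
st(); rel([.58,.0827,.27],87.8)
E
```

```text
clock: 27.05
tcp_pos: [0.5798, 0.0826, 0.2862]
orientation: [-0.0, 0.019, 1.0, 0.0]
wrist_force: [-0.9, 1.0, 0.2]
finger_gap: 0.0121
t 27.05 tcp [0.5798 0.0826 0.2862] yawy 87.81 tilt [-3.e-04  1.e-04 -1.e+00] F [-0.93  1.04  0.22] M [ 0.01  0.01 -0.04] gap 0.0121
turn [ 0.01 -0.02  0.01] shift_now [-0.2  0.1 16.2] shift_after_turn [-0.2  0.1 16.2]
```

```bash
python3 -m crank '[[0,0,1.5,0,0,0,0],[0,0,1.5,0,0,0,0],[0,0,1.5,0,0,0,0],[0,0,1.5,0,0,0,0],[0,0,1.5,0,0,0,0],[0,0,1,0,0,0,0],[0,0,1,0,0,0,0],[0,0,0,0,0,0,0]]' 90
python3 - <<'E'
from h import *
st(); rel([.58,.0827,.27],87.8)
E
```

```text
clock: 28.05
tcp_pos: [0.5798, 0.0826, 0.2769]
orientation: [-0.0, 0.019, 1.0, 0.0]
wrist_force: [-1.1, -0.4, -0.2]
finger_gap: 0.0123
t 28.05 tcp [0.5798 0.0826 0.2769] yawy 87.81 tilt [-1.e-04  1.e-04 -1.e+00] F [-1.05 -0.44 -0.23] M [-0.03  0.11  0.01] gap 0.0123
turn [ 0.   -0.    0.01] shift_now [-0.2  0.1  6.9] shift_after_turn [-0.2  0.1  6.9]
```

```bash
python3 -m crank '[[0,0,1,0,0,0,0],[0,0,1,0,0,0,0],[0,0,1,0,0,0,0],[0,0,1,0,0,0,0],[0,0,0,0,0,0,0],[0,0,0,0,0,0,0],[0,0,0,0,0,0,0],[0,0,0,0,0,0,0]]' 110
python3 - <<'E'
from h import *
st()
E
python3 -m crank '[[0,0,1,0,0,0,0],[0,0,1,0,0,0,0],[0,0,1,0,0,0,0],[0,0,0.5,0,0,0,0],[0,0,0,0,0,0,0],[0,0,0,0,0,0,0],[0,0,0,0,0,0,0],[0,0,0,0,0,0,0]]' 110
python3 - <<'E'
from h import *
st()
E
```

```text
clock: 29.05
tcp_pos: [0.5798, 0.0826, 0.2735]
orientation: [0.0, 0.019, 1.0, 0.0]
wrist_force: [-2.7, 0.2, 5.7]
finger_gap: 0.0112
t 29.05 tcp [0.5798 0.0826 0.2735] yawy 87.81 tilt [ 5.e-04  1.e-04 -1.e+00] F [-2.67  0.21  5.7 ] M [-0.05  0.63  0.01] gap 0.0112
clock: 30.05
tcp_pos: [0.5798, 0.0826, 0.2708]
orientation: [0.001, 0.019, 1.0, 0.0]
wrist_force: [-4.7, 0.3, 11.7]
finger_gap: 0.0117
t 30.05 tcp [0.5798 0.0826 0.2708] yawy 87.81 tilt [ 0.0011  0.     -1.    ] F [-4.67  0.33 11.67] M [-0.06  1.03  0.02] gap 0.0117
```

```bash
python3 -m crank '[[0,0,0.7,0,0,0,0],[0,0,0.7,0,0,0,0],[0,0,0.7,0,0,0,0],[0,0,0,0,0,0,0],[0,0,0,0,0,0,0],[0,0,0,0,0,0,0],[0,0,0,0,0,0,0],[0,0,0,0,0,0,0]]' 110
python3 - <<'E'
from h import *
st()
E
```

```text
clock: 31.05
tcp_pos: [0.5797, 0.0827, 0.2706]
orientation: [0.001, 0.019, 1.0, -0.0]
wrist_force: [-9.1, -0.2, 22.5]
finger_gap: 0.0116
t 31.05 tcp [0.5797 0.0827 0.2706] yawy 87.82 tilt [ 2.6e-03 -1.0e-04 -1.0e+00] F [-9.13 -0.15 22.52] M [-0.15  1.94  0.04] gap 0.0116
```

Run:
```python
from h import *
shot('scene','s13'); shot('wrist','w13'); shot('top','t13'); st()
im=cv2.imread('pics/s13.png');cv2.imwrite('pics/z15.png',np.clip(cv2.resize(im[170:280,245:355],None,fx=5.3,fy=5.3,interpolation=cv2.INTER_CUBIC)*1.4,0,255).astype('uint8'))
```

```text
t 31.2 tcp [0.5797 0.0827 0.2706] yawy 87.82 tilt [ 2.6e-03 -1.0e-04 -1.0e+00] F [-8.7  -1.04 23.14] M [-0.17  1.94  0.03] gap 0.0117
```

View pics/z15.png

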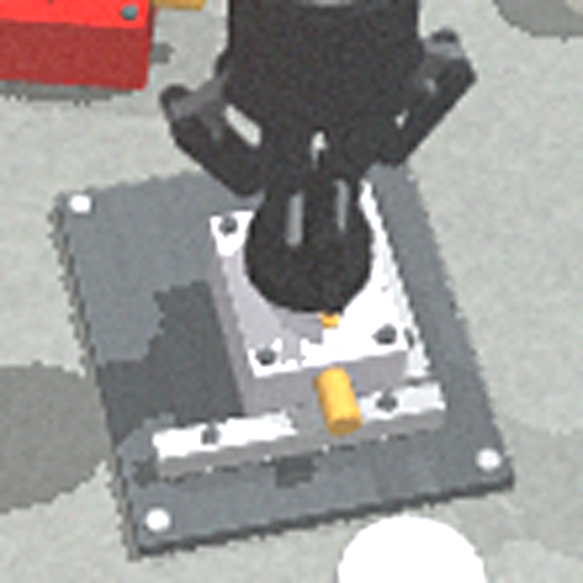

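View pics/w13.png

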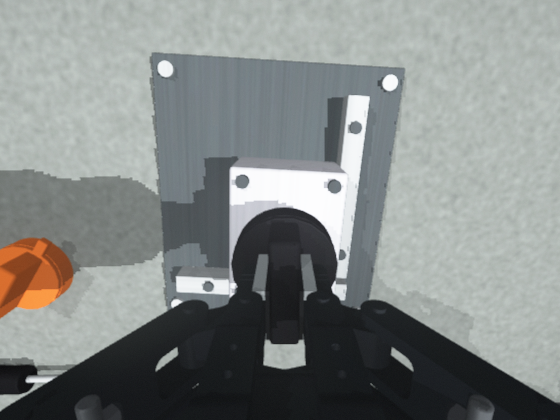

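View pics/t13.png

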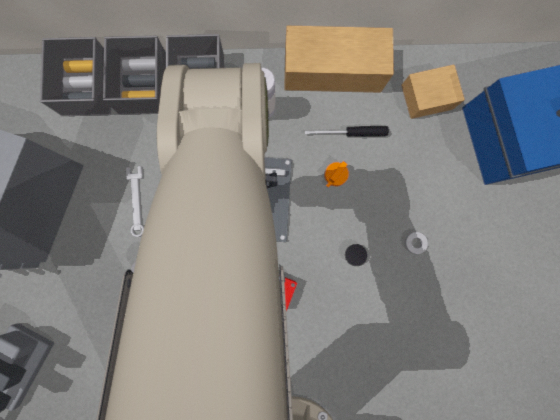

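Run:
```python
from h import *
for n,S,V in (('w6',[(33,7),(421,7)],[(156,169),(350,169)]),):
    f=lambda p:((p[0]+.5)/2.7-.5+190,(p[1]+.5)/2.7-.5+110); S=[f(p) for p in S];V=[f(p) for p in V]
    sets=[(n,S,V)]
sets.append(('w13',[(165,68.5),(390,82.5)],[(230.5,168.5),(346.5,174)]))
for n,S,V in sets:
    a,b=[onz(n,*p,.010)[:2] for p in S]; ey=(b-a)/np.linalg.norm(b-a); ex=np.array([ey[1],-ey[0]])
    for p in V:
        q=onz(n,*p,.058)[:2]-(a+b)/2; print(n,(q@ex*1e3-90).round(1),(q@ey*1e3).round(1))
im=cv2.imread('pics/w13.png');cv2.imwrite('pics/z16.png',cv2.resize(im[40:300,140:410],None,fx=2.2,fy=2.2,interpolation=cv2.INTER_CUBIC))
```

```text
w6 -34.8 -24.1
w6 -34.8 44.5
w13 -33.6 -23.8
w13 -34.2 43.5
```

View pics/z16.png

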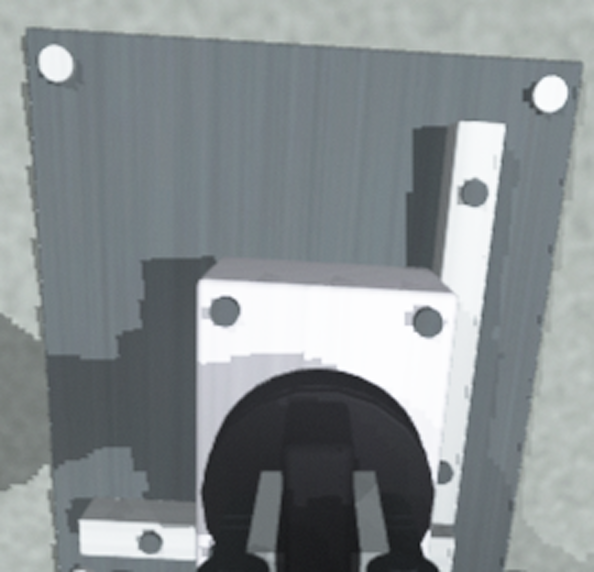

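Run:
```python
from h import *
st(); print(hand_in())
```

```text
t 31.2 tcp [0.5797 0.0827 0.2706] yawy 87.82 tilt [ 2.6e-03 -1.0e-04 -1.0e+00] F [-8.7  -1.04 23.14] M [-0.17  1.94  0.03] gap 0.0117
the job is handed in; nothing more can be done
None
```

The job is handed in, at 31.2 s of the 58 s allowed. The valve is against both stops, and the arm is still holding the black bar-grip knob with the spindle pressed right in.

**Valve:** I gripped it, turned it square and slid it against the far and left stops. I then pressed it with the closed fingers on its near face (12 N) and right face (16 N), and it did not give in either direction.

**Knob:** I picked it up by the bar and set its pointer to about -2.2° in world axes, the direction measured for the tongue. It slid over the spindle with almost no resistance. The spring force then rose from about 6 to 12 N, and the knob stopped dead on the end stop. The last push is 23 N down, with the underside of the knob at about 74 mm, as expected when fully home and pressed in.

**Last checks:**
- **Valve position:** the last picture puts its near edge at jig x of about -34 mm (expected -35) and its left edge at about +44 mm (expected +45). Both are within the camera error.
- **A small disagreement:** an earlier picture put the valve's centre at jig x = 8.8 mm instead of 10, but it also measured the block 2 mm too short. The push test settled it.
- **Side load:** the knob pushes sideways with about 9 N, which presses the valve towards the far stop.
- **Pointer nose:** I could not see it clearly in the last pictures, because it is black against black. Its direction rests on the earlier views and on the D-shaped bore fitting without force.
- **Other things on the bench:** I did not touch any of them. Those visible in the last top view look unmoved, but the arm hides the jar, the purple look-alike and part of the red one and the spray can.

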